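Clip the yellow meter onto the bench's security snap hook

TASK

Secure the yellow hand meter to the snap hook that is bolted to the bench: pick the meter up, hold its steel eye level over the hook's red sprung gate with the meter's body on the hook's nose side, and push it straight down so that the eye presses the gate open and passes inside and the gate springs shut above it. Let go, leaving the meter lying flat on the bench in line with the hook, and leave the blue meter where it is.

Things in the scene. Friction and masses are not known exactly. Their poses are not given: they have to be found in the camera images.
- yellow_meter: yellow plastic hand meter, 0.14 kg: box 70 x 48 (y) x 34 mm high, x -113 to -43 mm, lying screen up. At its +x end a level steel eye of 6 mm wire, 18 mm above the underside: far bar along y at x=0, sides at y +-20 back to the box; opening 40 (x) x 34 mm. Origin: underside level, below the far bar's middle; z up, +x from box out through eye. Grip across the 48 mm from above, at about x=-70.
- blue_meter: blue hand meter, same shape, size and frame as the yellow one. A bystander: leave it where it is.
- anchor: snap hook fixed to bench: steel U of 8 mm bar, upright in its x-z plane on a 62 x 44 x 4 mm plate. Origin: plate underside centre, on the bench; z up. Nose post x=-23 (top z=70; orange strip at its foot), back post x=+23 mm; inside free x +-18, z 11 up to the gate. Clipped: box on bench at the -x side, both +x alike, nose up through the eye, far bar inside the U: best at x=-3, y=0, +-10 mm.
- gate (a joint): red 6 mm bar closing the hook's top, hinged at the hook's x=+19, z=60 mm, free end at x=-17 by the nose. 0 rad = closed, level; grows to 1.5 as the free end is pushed down. Spring-closed: 1 to 3 N at the eye opens it, more than the resting eye weighs. A bar pushed down at x=-3 slips past its end some 35 mm lower; the gate then springs back to 0 above it.
Not all that is in view belongs to the job. Several things look just like the yellow_meter: the one meant starts farthest to the robot's right.

How it is judged:
On the way:
1. the gate is pushed open by the yellow meter held or pressed by the gripper (value of joint gate above 0.3 rad and contact force between the fingers and yellow_meter above 0.3 N and contact force between yellow_meter and anchor above 0.2 N), for 0.05 s.
At the end, for the whole second after the job is handed in: The middle of the eye's far bar is inside the hook (x -22 to +20 mm and y within 16 mm of the hook's frame), the gate is closed above it (under 0.12 rad), the meter lies flat on the bench (underside within 8 mm, tilt under 7 degrees), in line with the hook within 20 degrees, and at rest (x of yellow_meter in the frame of anchor between -0.022 and 0.02 m and y of yellow_meter in the frame of anchor between -0.016 and 0.016 m and z of yellow_meter in the frame of anchor below 0.008 m and angle between yellow_meter's own z axis and vertical below 0.12 rad and angle between the x axis of yellow_meter and the x axis of anchor, either way round below 0.35 rad and value of joint gate below 0.12 rad and linear speed of yellow_meter below 0.02 m/s); the robot touches nothing.
It fails at once if the blue meter is moved by more than 30 mm (distance of blue_meter from where it was at the start of the episode above 0.03 m).
It also fails if it takes over 37 s, if anything falls off the work surface, if the arm or the gripper's body presses on something with over 40 N, if the wrist force passes 120 N, or if a joint passes its speed limit or range.

ROBOT

A 6-joint arm with a two-finger parallel gripper is mounted at the origin on the work surface. World frame = base frame: x ahead of the robot, y to its left, z up, the work surface at z = 0. Lengths are in m, angles in rad, forces in N, time in s.
With the tool pointing down it reaches from about 0.35 to 0.775 m from the base axis. Payload 5.5 kg.
Tool frame: the origin (TCP) lies on the centre line of the jaws, within the pads' length; the fingertips stand 14 mm ahead of it and the grasp point (between the pads) lies 5 mm behind it (tcp_to_tips is the distance from the TCP to the fingertips, in m); z points along the fingers, x is the direction in which the jaws open and shut, and the axes are right-handed (so a half turn about z gives the same grasp; the last joint's range is limited). The gripper opens to 85 mm and grips with 20 to 120 N. Pads are 22 mm wide; open, the fingers measure 114 mm over their backs; the gripper's body (76 mm by 85 mm) begins 54 mm behind the grasp point. The pads swing forward as they close: fully open they stand 13 mm farther back than shut.
Start: joints at [-1.407, 0.313, 0.046, 1.304, 0, 1.431], TCP at [0.172, -0.549, 0.245] pointing down, gripper open.
Joint ranges: [-2.76, 2.76], [-0.86, 1.69], [-1.03, 1.26], [-2.2, 2.34], [-1.47, 1.5], [-3.14, 3.14]. Speed limits (rad/s): [2.57, 2.57, 3.14, 3.14, 3.14, 3.14].

INTERFACE

Orientations are given as a unit quaternion [w, x, y, z].
In Python, from rig import * gives the robot as it stands. The module is installed in compiled form; this text tells all that it offers. Calls block until the motion is done:
- goto(position, orientation): joint-space move of the TCP to a pose.
- movel(position, frame=None, vel=0.15, contact_N=None): straight line of the TCP; frame=None keeps the orientation; vel is the mean speed in m/s. With contact_N (N) it stops when the force on the tool has changed by that much, and returns True; else False.
- move_joints(angles): joint-space move.
- command_gripper(opening, force=None): finger opening in m; force is the grip in N (None keeps the last); returns when the fingers have stopped.
- hold(seconds).
- inverse_kinematics(position, orientation): joint angles nearest the present ones, or None.
- observe(): the state.
- camera(name): name is "scene" or "top" or "wrist"; returns a dict with "frame" (384x512x3 uint8, red, green, blue), "z_map" (384x512 float32, m along the optical axis (not along the pixel's ray), 0 where there is no reading), "intrinsics" (3x3 intrinsics, pixels), "dist_coeffs" ([k1, k2, p1, p2, k3] as OpenCV has them; the pictures are not rectified), "extrinsics" (4x4, takes a point from camera to world coordinates). Camera axes: x right, y down, z forward; pixel columns grow to the right and rows downward; lengths in m; the calibration is good to about 2 mm. A picture is of the moment at which its call begins.
A pose or a line that the arm cannot do raises MotionError and nothing moves.
- hand_in(): hands the job in, once; it reports no verdict.
The state is a dict: "time": time; "joints": joint angles; "qd": joint speeds; "joint_torque": joint torques, N m; "eef_pos": TCP position; "eef_rot": TCP orientation; "wrist_force": force on the tool from outside, world axes, zero at the start; "torque": the same for the moment, N m; "opening": finger opening in m.
Only numpy, scipy, OpenCV 4.12 (cv2) and the standard library are available. Lean on these libraries where they do the work, as an engineer would, in place of code of your own. Each camera call takes 0.05 s, during which the arm holds its last target. There are 200 camera calls.

## Working session

There is one attempt and no reset: what is moved stays moved. The work goes in short steps, each a Python script; the robot and the scene stay as the last script left them, time stands still between calls to the robot, and variables do not carry over. Pictures are saved under pics/ and viewed, about 8 in all and at most 12, crops included, and the job is handed in when it is done.

```bash
mkdir -p pics; python3 - <<'E'
from rig import *
import cv2,numpy as np,pickle
for n in ("top","scene"):
    c=camera(n); pickle.dump(c,open(n+".pkl","wb"))
    cv2.imwrite(f"pics/{n}0.png",c["frame"][:,:,::-1])
    print(n,c["intrinsics"],c["dist_coeffs"],c["extrinsics"])
s=observe();print(s["time"],s["opening"],s["eef_rot"])
E
```

```text
top [[361.38440185   0.         258.80943607]
 [  0.         361.38440185 191.35983804]
 [  0.           0.           1.        ]] [0.02340704 0.         0.         0.         0.        ] [[ 0.01890747 -0.9735175   0.22782929  0.38154425]
 [-0.99981701 -0.01774763  0.00713862 -0.01159692]
 [-0.00290614 -0.22792257 -0.97367492  0.82315114]
 [ 0.          0.          0.          1.        ]]
scene [[425.3816942    0.         255.38609695]
 [  0.         425.3816942  192.73991692]
 [  0.           0.           1.        ]] [-0.15343967  0.          0.          0.          0.        ] [[ 0.06851333  0.81318226 -0.5779624   1.04961177]
 [ 0.99758009 -0.04897296  0.04935199 -0.04886684]
 [ 0.01182763 -0.57994505 -0.81456973  0.79459587]
 [ 0.          0.          0.          1.        ]]
0.1 0.0855253638157107 [-5.76497780e-04  8.05969493e-01 -5.91956499e-01 -5.89052602e-04]
```

View pics/top0.png

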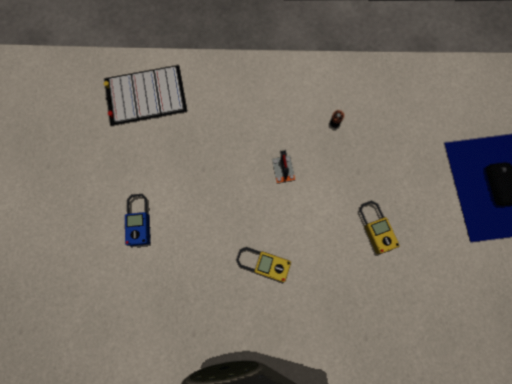

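View pics/scene0.png

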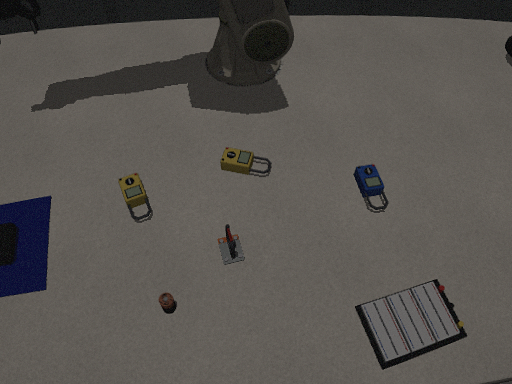

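The top view has the image right edge toward −y. There are two yellow meters, at px (382,230) and (268,265), and a blue one at (137,222). The one at (382,230) is farthest to the robot's right, so it is the target. The hook is at about (284,166), with its orange strip on the near (image-lower) side.

```bash
cat > h.py <<'E'
import cv2,numpy as np
def cloud(c):
    K,d,T=c["intrinsics"],np.array(c["dist_coeffs"]),c["extrinsics"]
    v,u=np.mgrid[:384,:512]; p=np.stack([u,v],-1).reshape(-1,1,2).astype(np.float64)
    n=cv2.undistortPoints(p,K,d).reshape(384,512,2); z=c["z_map"][...,None]
    P=np.concatenate([n*z,z],-1)@T[:3,:3].T+T[:3,3]; P[c["z_map"]<=0]=np.nan
    return P
E
python3 - <<'E'
import pickle,cv2,numpy as np
from h import *
ims=[]
for n,boxes in (("top",[(345,190,64),(252,138,64)]),("scene",[(105,165,64),(200,205,64)])):
    c=pickle.load(open(n+".pkl","rb")); P=cloud(c); hsv=cv2.cvtColor(c["frame"],cv2.COLOR_RGB2HSV)
    f=c["frame"][:,:,::-1]
    ims.append(np.hstack([cv2.resize(f[y:y+s-8,x:x+s],(400,300),interpolation=cv2.INTER_CUBIC) for x,y,s in boxes]))
    print(n,"bench z",np.nanmedian(P[...,2]))
    H,S,V=[hsv[...,i] for i in range(3)]
    nb,lab,st,_=cv2.connectedComponentsWithStats(((abs(H.astype(int)-26)<8)&(S>130)&(V>60)).astype(np.uint8))
    for i in range(1,nb):
        if st[i,4]<80: continue
        x,y,w,h,_=st[i]; m=np.zeros((384,512),bool); m[y-2:y+h+2,x-2:x+w+2]=1
        q=P[m&(P[...,2]>.028)&(P[...,2]<.045)]
        print("yellow",st[i],np.median(q[:,2]),[np.round(a,4) for a in cv2.minAreaRect((q[:,:2]).astype(np.float32))])
        # eye
        g=np.zeros((384,512),bool); g[max(0,y-35):y+h+35,max(0,x-35):x+w+35]=1
        e=P[g&(P[...,2]>.009)&(P[...,2]<.026)]; cen=q[:,:2].mean(0)
        r=np.hypot(*(e[:,:2]-cen).T); e=e[(r>.045)&(r<.09)]; print(" eye mean",len(e),e.mean(0),"body",cen)
    x,y,s=boxes[1]; m=np.zeros((384,512),bool); m[y:y+s,x:x+s]=1
    q=P[m&(P[...,2]>.02)]; print("hook high",len(q),q.mean(0) ,q[:,2].max())
    for lo,hi in((.02,.05),(.05,.08)):
        a=q[(q[:,2]>lo)&(q[:,2]<hi)]; 
        if len(a)>3:print(lo,len(a),a.min(0).round(4),a.max(0).round(4), [np.round(t,4) for t in cv2.fitLine(a[:,:2].astype(np.float32),2,0,.001,.001)])
    o=m&((H<18))&(S>120)&(V>90)&(P[...,2]<.02); print("orange",o.sum(),P[o].mean(0),np.argwhere(o).mean(0))
    q=P[m&(P[...,2]>.0025)&(P[...,2]<.012)]; print("plate",len(q),cv2.minAreaRect(q[:,:2].astype(np.float32)))
cv2.imwrite("pics/crop.png",np.vstack(ims))
E
```

```text
top bench z 0.000341073555657434
yellow [367 217  32  36 456] 0.03468892114677158 [array([ 0.4744, -0.2782]), array([0.0692, 0.0478]), np.float64(21.1149)]
 eye mean 131 [ 0.53397872 -0.25422608  0.0209151 ] body [ 0.47384797 -0.27734752]
yellow [254 252  37  30 471] 0.03470098584323095 [array([ 0.4025, -0.0379]), array([0.0694, 0.0478]), np.float64(72.2866)]
 eye mean 128 [0.420998   0.02332412 0.02097874] body [ 0.40220022 -0.03758923]
hook high 113 [ 0.62826028 -0.06081746  0.05849818] 0.07325768637693941
0.02 20 [ 0.6016 -0.0692  0.0208] [ 0.6498 -0.0528  0.0484] [array([0.9753], dtype=float32), array([0.2209], dtype=float32), array([0.621], dtype=float32), array([-0.0611], dtype=float32)]
0.05 93 [ 0.6023 -0.0691  0.0526] [ 0.6539 -0.0511  0.0733] [array([0.9816], dtype=float32), array([0.1908], dtype=float32), array([0.6298], dtype=float32), array([-0.0608], dtype=float32)]
orange 48 [ 0.60329347 -0.06747328  0.00504738] [179.22916667 285.45833333]
plate 615 ((0.6289074420928955, -0.0632234513759613), (0.15509258210659027, 0.1495750993490219), 1.3178961277008057)
scene bench z 
[... 376 characters left out ...]
0.25421232  0.02106635] body [ 0.47926189 -0.27818124]
hook high 161 [ 0.63709471 -0.06154704  0.05652025] 0.07400935644415751
0.02 39 [ 0.6083 -0.0707  0.0214] [ 0.6565 -0.0551  0.05  ] [array([0.9732], dtype=float32), array([0.2299], dtype=float32), array([0.6393], dtype=float32), array([-0.0619], dtype=float32)]
0.05 122 [ 0.6062 -0.0713  0.0505] [ 0.6558 -0.0523  0.074 ] [array([0.9761], dtype=float32), array([0.2172], dtype=float32), array([0.6364], dtype=float32), array([-0.0614], dtype=float32)]
orange 29 [ 0.60408127 -0.07020469  0.00587123] [238.13793103 226.51724138]
plate 933 ((0.5958836674690247, -0.0601765513420105), (0.13820242881774902, 0.15536125004291534), 86.65958404541016)
```

View pics/crop.png

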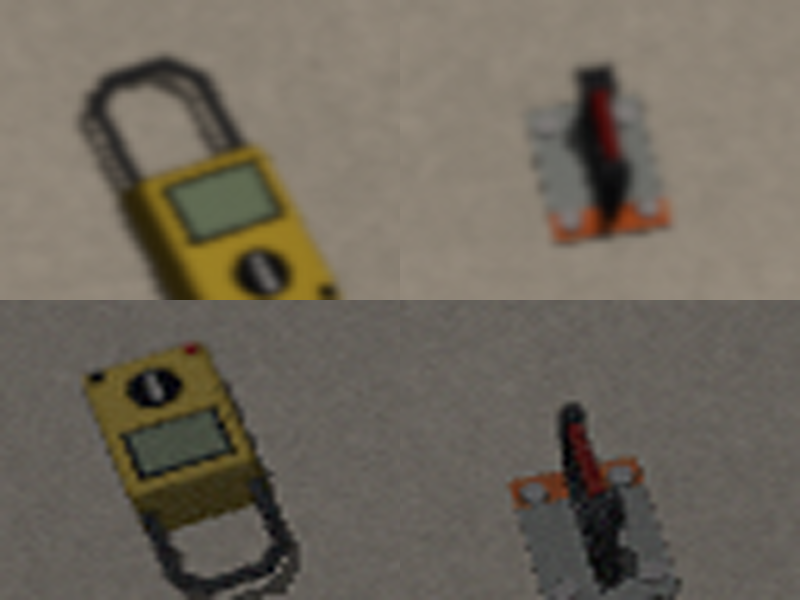

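The crop confirms the target: the right-hand yellow meter, with its eye pointing away from the robot. The meter's top is at z≈0.0347 and measures 69×48 mm, both as specified. The meter yaw is about 21.5° and its origin about (0.547,−0.250). The hook centre is about (0.6295,−0.061) with yaw about 12°, and its nose (orange strip) is on the robot side. Next I grasp and lift.

```bash
cat >> h.py <<'E'
from scipy.spatial.transform import Rotation as R
def quat(yaw,flip=0):
    y=yaw+flip*np.pi; x=np.array([-np.sin(y),np.cos(y),0]); z=np.array([0,0,-1.]); 
    q=R.from_matrix(np.column_stack([x,np.cross(z,x),z])).as_quat(); return list(q[[3,0,1,2]])
def d(yaw): return np.array([np.cos(yaw),np.sin(yaw)])
HC=np.array([.6295,-.061]); HY=np.radians(12.2); GX=-.074
E
python3 - <<'E'
from rig import *
from h import *
my=np.radians(21.5); g=np.array([.475,-.2785])+d(my)*.004
hp=HC+d(HY)*(-.003+GX)
for f in (0,1):
    print(f,inverse_kinematics([*g,.02],quat(my,f)),inverse_kinematics([*hp,.13],quat(HY,f)))
j=[inverse_kinematics([*g,.02],quat(my,f)) for f in (0,1)]
f=min((0,1),key=lambda i:9 if j[i] is None else abs(j[i][5]))
print("flip",f)
goto([*g,.12],quat(my,f)); print(observe()["time"])
print(movel([*g,.020],vel=.1,contact_N=8)); s=observe();print(s["eef_pos"],s["wrist_force"])
command_gripper(.0,force=70); s=observe();print(s["opening"],s["time"])
movel([*g,.14],vel=.12); hold(.2); s=observe();print(s["eef_pos"],s["opening"],s["wrist_force"],s["time"])
goto([*hp,.135],quat(HY,f)); hold(.2); s=observe();print(s["eef_pos"],s["time"])
import pickle
ims=[]
for n in("top","scene"):
    c=camera(n); pickle.dump(c,open(n+"1.pkl","wb"))
    x,y=((230,120) if n=="top" else (150,120))
    ims.append(cv2.resize(c["frame"][y:y+120,x:x+120,::-1],(400,400),interpolation=cv2.INTER_CUBIC))
cv2.imwrite("pics/held.png",np.hstack(ims))
E
```

```text
0 [-0.66975478  0.44267011 -0.35733587  0.77079034  0.         -1.04500057] [-0.28197789  0.34387967 -0.20084762  1.02606903  0.         -0.49490806]
1 [-0.66975478  0.44267011 -0.35733587  0.77079034  0.          2.09659208] [-0.28197789  0.34387967 -0.20084762  1.02606903  0.          2.6466846 ]
flip 0
2.2167
False
[ 0.47917675 -0.277432    0.02062033] [1.29135867 0.29185654 0.2308586 ]
0.04692069870794705 3.8083
[ 0.47834185 -0.27674331  0.13921356] 0.04678236514284316 [-0.05089103  0.41221958 -0.98190165] 5.1583
[ 0.55409641 -0.07883869  0.13503454] 6.2167
```

View pics/held.png

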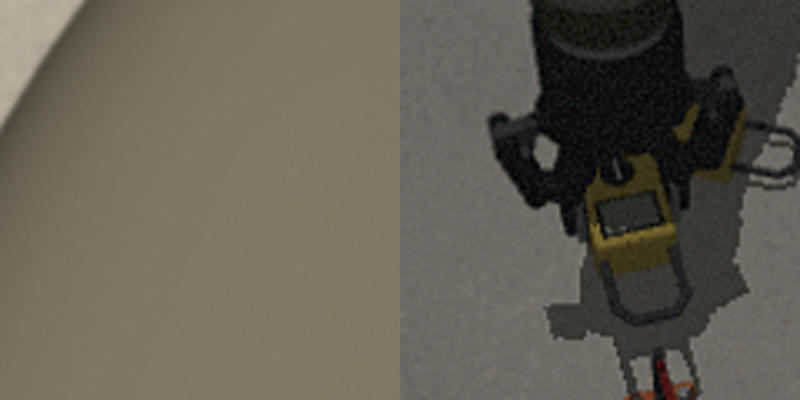

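The meter is held level in the scene view, with its eye at crop (645,290) pointing toward the hook. The arm blocks the top view. I measure the held eye and the hook from the scene depth.

```bash
python3 - <<'E'
import pickle
from h import *
c=pickle.load(open("scene1.pkl","rb"));P=cloud(c)
dx,dn=d(HY),np.array([-np.sin(HY),np.cos(HY)])
v,u=np.mgrid[:384,:512]
rel=P[...,:2]-HC; a=rel@dx; b=rel@dn; z=P[...,2]
w=(u>195)&(u<250)&(v>160)&(v<225)
m=w&(z>.115)&(z<.17)
for lo in np.arange(-.07,.02,.006):
    k=m&(a>lo)&(a<lo+.006)
    if k.sum(): print(round(lo*1e3),k.sum(),(b[k].min()*1e3).round(1),(b[k].max()*1e3).round(1),(np.median(z[k])*1e3).round(1))
# hook in own frame from both first images
for n in("top","scene"):
    P=cloud(pickle.load(open(n+".pkl","rb"))); rel=P[...,:2]-HC;a=rel@dx;b=rel@dn;z=P[...,2]
    near=(abs(a)<.05)&(abs(b)<.04)
    for lo,hi in((.002,.007),(.03,.055),(.055,.08)):
        k=near&(z>lo)&(z<hi); print(n,lo,k.sum(),"x",np.percentile(a[k]*1e3,[1,99]).round(1),"y",np.percentile(b[k]*1e3,[1,99]).round(1))
    k=near&(z>.045); print("line deg",np.degrees(np.arctan(np.polyfit(a[k],b[k],1))))
E
```

```text
-70 152 -40.4 33.9 150.3
-64 65 -27.7 19.4 149.9
-58 73 -27.6 20.4 150.0
-52 251 -27.4 19.5 140.1
-46 24 -26.2 19.2 136.1
-40 16 -25.6 19.4 135.8
-34 18 -26.5 18.6 135.9
-28 17 -26.3 18.7 136.1
-22 17 -26.2 19.2 135.4
-16 22 -25.2 19.2 135.3
-10 34 -23.8 16.1 135.2
-4 37 -16.3 10.5 135.2
top 0.002 388 x [-47.6  47.3] y [-38.3  37.4]
top 0.03 16 x [-28.3  21.2] y [-4.5  4.3]
top 0.055 90 x [-26.8  23.7] y [-6.4  6.4]
line deg [-1.2893604   0.01104523]
scene 0.002 569 x [-47.3  48. ] y [-38.4  38.3]
scene 0.03 34 x [-24.2  26.9] y [-5.4  2.4]
scene 0.055 112 x [-24.2  25.5] y [-8.3  4.5]
line deg [ 0.09937609 -0.11299186]
```

The eye sits about 2–3 mm to the −y side of the hook, is level, and has its far bar at x≈−2. I'll shift it 2.5 mm sideways and push down.

```bash
python3 - <<'E'
from rig import *
from h import *
import pickle
dn=np.array([-np.sin(HY),np.cos(HY)])
hp=HC+d(HY)*(-.003+GX)+dn*.0025
movel([*hp,.135],vel=.05)
for z in (.09,.07,.055,.04,.03,.0205):
    r=movel([*hp,z],vel=.06,contact_N=20); s=observe(); print(z,r,s["eef_pos"].round(4) if hasattr(s["eef_pos"],"round") else s["eef_pos"],np.round(s["wrist_force"],2),s["time"])
    if r: break
c=camera("scene"); pickle.dump(c,open("scene2.pkl","wb"))
cv2.imwrite("pics/down.png",cv2.resize(c["frame"][160:280,160:300,::-1],(700,600),interpolation=cv2.INTER_CUBIC))
E
```

```text
0.09 False [ 0.554  -0.0749  0.0902] [ 0.34 -0.32 -0.93] 7.4667
0.07 False [ 0.5533 -0.0747  0.0695] [ 1.14  0.05 -1.06] 7.95
0.055 False [ 0.5528 -0.0747  0.0543] [-0.97 -0.62 -0.26] 8.35
0.04 False [ 0.5527 -0.0747  0.0391] [-1.35 -0.13 -2.06] 8.75
0.03 False [ 0.5535 -0.0747  0.0295] [-0.7   0.28 -0.97] 9.0667
0.0205 True [ 0.5552 -0.0752  0.0208] [-0.33 -0.68  4.9 ] 9.3083
```

View pics/down.png

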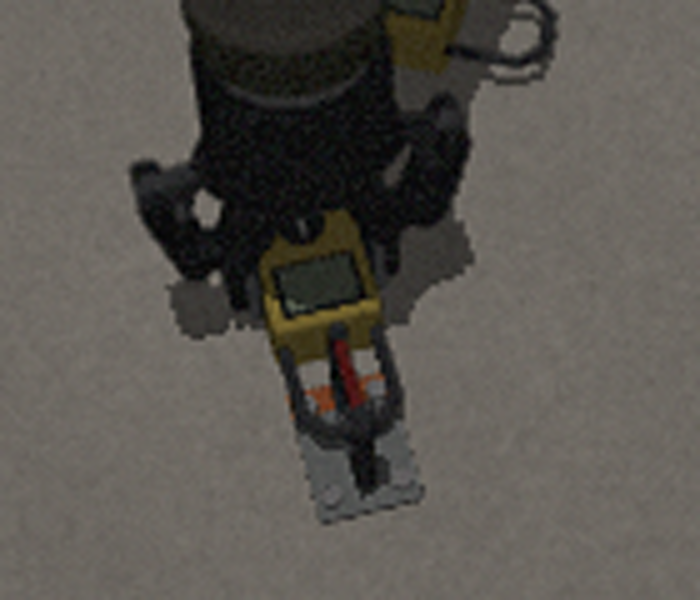

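The meter is down with the nose standing up through the eye. The red gate shows at (347,375) above the eye's far bar at about (345,432). I check gate height with depth before letting go.

```bash
python3 - <<'E'
import pickle
from h import *
dx,dn=d(HY),np.array([-np.sin(HY),np.cos(HY)])
v,u=np.mgrid[:384,:512]
for n in("scene","scene2"):
    c=pickle.load(open(n+".pkl","rb"));P=cloud(c)
    rel=P[...,:2]-HC; a=rel@dx*1e3; b=rel@dn*1e3; z=P[...,2]*1e3
    f=c["frame"].astype(int); red=(f[...,0]>1.8*f[...,1])&(f[...,0]>1.8*f[...,2])&(f[...,0]>50)&(abs(a)<30)&(abs(b)<12)&(z>15)
    k=red; print(n,k.sum(),"red x",a[k].min().round(),a[k].max().round(),"z",np.percentile(z[k],[0,50,100]).round(1),"zfit",np.polyfit(a[k],z[k],1).round(3))
    k=(z>12)&(z<27)&(abs(b)<30)&(a>-44)&(a<30)
    for lo in range(-44,24,6):
        m=k&(a>=lo)&(a<lo+6)
        if m.sum(): print(lo,m.sum(),b[m].min().round(1),b[m].max().round(1),np.median(z[m]).round(1))
    m=(z>28)&(z<45)&(abs(b)<45)&(a<-40)&(a>-125);print("box",cv2.minAreaRect(np.column_stack([a[m],b[m]]).astype(np.float32)) if m.sum()>5 else 0,np.median(z[m]))
E
```

```text
scene 31 red x -17.0 12.0 z [60.8 63.3 66.6] zfit [-7.0000e-03  6.3512e+01]
-26 9 -19.0 -1.1 18.9
-20 6 -4.5 11.0 14.4
4 2 -4.7 -3.8 13.7
16 2 -5.8 -5.6 16.8
22 10 -5.8 -0.1 21.4
box 0 nan
scene2 33 red x -17.0 13.0 z [60.7 63.4 65.6] zfit [1.1000e-02 6.3493e+01]
-44 14 -23.1 21.3 20.4
-38 15 -22.9 22.3 21.3
-32 14 -23.4 22.6 20.9
-26 21 -22.6 22.4 21.8
-20 20 -23.0 21.8 20.9
-14 20 -22.6 22.2 21.2
-8 23 -21.4 16.8 21.2
-2 13 -14.6 12.8 19.1
4 1 -3.6 -3.6 12.9
16 1 -5.7 -5.7 13.8
22 11 -5.8 -0.1 21.3
box ((-67.10298156738281, 1.0721969604492188), (59.4651985168457, 62.888816833496094), 33.74500274658203) 35.649419692116766
  return _methods._mean(a, axis=axis, dtype=dtype,
  ret = ret.dtype.type(ret / rcount)
```

The gate is level and closed (z 63.4 mm, the same as at the start). The eye lies at z≈21 mm with its far bar at x≈−2, y≈0. I release and retreat.

```bash
python3 - <<'E'
from rig import *
from h import *
import pickle
command_gripper(.075); p=observe()["eef_pos"]
movel([p[0],p[1],.16],vel=.08)
goto([.40,-.30,.2],quat(HY,0)); hold(.3)
dx,dn=d(HY),np.array([-np.sin(HY),np.cos(HY)])
for n in("top","scene"):
    c=camera(n);P=cloud(c)
    rel=P[...,:2]-HC; a=rel@dx*1e3; b=rel@dn*1e3; z=P[...,2]*1e3
    m=(z>28)&(z<45)&(abs(b)<45)&(a<-40)&(a>-125)
    A=np.column_stack([a[m],b[m],np.ones(m.sum())])
    print(n,"box",cv2.minAreaRect(A[:,:2].astype(np.float32)),np.median(z[m]),"tilt",np.linalg.lstsq(A,z[m],rcond=None)[0][:2].round(3))
    f=c["frame"].astype(int);k=(f[...,0]>1.8*f[...,1])&(f[...,0]>1.8*f[...,2])&(f[...,0]>50)&(abs(a)<30)&(abs(b)<12)&(z>15)
    print("red",k.sum(),np.median(z[k]),np.polyfit(a[k],z[k],1).round(3))
    k=(z>12)&(z<27)&(abs(b)<30)&(a>-40)&(a<12); print("eye xmax",np.percentile(a[k],98).round(1),"y",b[k].min().round(1),b[k].max().round(1))
    if n=="top": im=[cv2.resize(c["frame"][:,:,::-1],(400,300))]
    else: im.append(cv2.resize(c["frame"][170:275,160:300,::-1],(400,300),interpolation=cv2.INTER_CUBIC))
cv2.imwrite("pics/end.png",np.hstack(im)); s=observe(); print(s["time"],s["wrist_force"])
E
```

```text
top box ((-79.79985046386719, 1.2457389831542969), (48.11353302001953, 70.00919342041016), 89.92576599121094) 34.51538333011484 tilt [ 0.006 -0.011]
red 30 62.70823136329339 [ 0.74  60.799]
eye xmax 4.5 y -21.5 24.3
scene box ((-79.70318603515625, -0.21868515014648438), (71.23066711425781, 48.25688171386719), 0.5158959627151489) 35.409199918185585 tilt [-0.018  0.009]
red 33 63.9617176527415 [ 0.31  62.995]
eye xmax 0.3 y -23.3 22.8
13.1167 [0.86166066 1.09934865 0.71885251]
```

View pics/end.png

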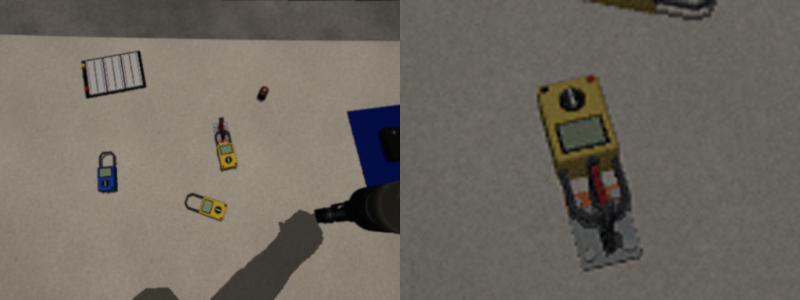

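The meter lies flat, aligned to within 1°, with its origin at x≈−1.8, y≈0.5 mm. The gate slope fit disagrees with a closed gate (0.3–0.7), so I check for outlier pixels before handing in.

```bash
python3 - <<'E'
from rig import *
from h import *
dx,dn=d(HY),np.array([-np.sin(HY),np.cos(HY)])
for n in("top","scene"):
    c=camera(n);P=cloud(c)
    rel=P[...,:2]-HC; a=rel@dx*1e3; b=rel@dn*1e3; z=P[...,2]*1e3
    f=c["frame"].astype(int);k=(f[...,0]>1.8*f[...,1])&(f[...,0]>1.8*f[...,2])&(f[...,0]>50)&(abs(a)<30)&(abs(b)<12)&(z>15)
    print(n,sorted(zip(a[k].round().astype(int).tolist(),z[k].round(1).tolist())))
E
```

```text
top [(-28, 19.2), (-27, 18.8), (-26, 30.0), (-17, 70.5), (-13, 65.0), (-11, 60.9), (-11, 64.9), (-9, 62.3), (-9, 66.8), (-7, 61.3), (-7, 64.4), (-5, 62.5), (-5, 64.5), (-3, 62.0), (-2, 61.9), (-1, 64.2), (0, 63.8), (2, 61.7), (2, 62.3), (4, 64.2), (5, 60.5), (5, 63.2), (6, 64.7), (7, 62.2), (8, 64.8), (9, 64.0), (11, 61.9), (11, 63.5), (13, 64.4), (14, 62.0)]
scene [(-16, 64.1), (-16, 64.6), (-15, 62.3), (-14, 62.7), (-13, 64.2), (-11, 65.0), (-10, 65.9), (-9, 63.4), (-9, 65.0), (-7, 63.8), (-6, 64.9), (-5, 63.8), (-4, 62.3), (-4, 63.2), (-4, 64.8), (-2, 63.3), (-2, 63.8), (-1, 62.9), (0, 62.2), (2, 62.9), (2, 63.0), (3, 61.2), (3, 63.2), (5, 62.4), (5, 63.2), (7, 63.2), (7, 63.9), (8, 61.7), (8, 64.9), (10, 63.2), (11, 65.6), (12, 64.4), (12, 64.7), (13, 65.0), (14, 64.0)]
```

The slope came from outlier pixels at x<−25 (strip and foot edge). The gate itself is level at z≈63 mm along its whole length, so I'm handing in.

```bash
python3 -c "
from rig import *
hand_in(); print(observe()['time'])"
```

```text
the job is handed in; nothing more can be done
the job is handed in; nothing more can be done
```

I clipped the right-hand yellow meter onto the snap hook and handed the job in at about 13 s of robot time. No verdict is reported.

- **What I did:** I gripped the meter across its 48 mm and lined it up with the hook at about 12° yaw. I then shifted it 2.5 mm sideways, pushed it down through the gate, let go and backed away.
- **Placement:** my last checks put the far bar at x ≈ −2 mm, y within about 1 mm. The meter lies flat, with tilt under about 1.2° and its heading within 1° of the hook. The gate is level at z ≈ 63 mm, its starting height.
- **Bystander and clearance:** the arm never went near the blue meter and it looks unmoved in the final picture, though I did not measure it. The gripper is clear of everything.
- **Checks that disagreed:** a first slope fit on the gate suggested it was tilted 0.3–0.7. In the repeat pictures, the top-view pixels that pulled the fit were at the nose's foot, and the gate itself was level in both views.
- **Not measured directly:** I did not measure the gate angle during the push. The wrist force showed only about 1–3 N, within noise. That the gate opened follows from the eye ending up below the closed gate, with the nose up through it.

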